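Scoop ice and let it drain over the drip tray

TASK

Take the ice scoop off the drip tray by its handle, scoop at least three pieces of ice out of the steel pan with it, and finish holding the loaded scoop still and level in the air over the middle of the drip tray, its underside about 12 cm above the tray (no lower than 9 cm), so that the ice can drain. The program ends while the gripper is still holding the scoop: do not put it down. Do not touch the ice with the gripper, leave no ice anywhere but in the scoop and the pan, and leave the other things where they stand.

Things in the scene. Friction and masses are not known exactly. Their poses are not given: they have to be found in the camera images.
- pan_floor (a point): Middle of the inner floor (4 mm above the table) of the fixed open steel ice pan. x along its length: inside 256 mm long (x), 102 mm wide (y), rim 56 mm above this floor, walls 4 mm, a flat flange 10 mm outward round the rim. All the ice starts in the half on the +x side, its centres at least 25 mm on that side of this point; the -x half is empty.
- tray_top (a point): Middle of the top of the fixed steel drip tray, 200 mm (x) by 150 mm (y), top 24 mm above the table, with dark drain slots; the scoop stands on it at the start.
- scoop_handle (a point): Centre of the black handle bar of the aluminium ice scoop, the place to grip. x forward to the open lip, y left, z up when level. Bar along x, 92 mm long (51 behind to 41 ahead of this point), 18 wide, 18 tall; a post at its rear end joins the bowl's back wall. Flat underside 101 mm below this point. About 200 g (+-20 %), balanced within 20 mm of straight below
- scoop_bowl (a point): Middle of the same scoop's bowl, 8 mm ahead of and 81 mm below scoop_handle; same axes. Bowl 90 mm wide outside, sheet 2.5 mm, side walls 42 high; its back wall 51 mm behind this point; floor flat to 10 mm ahead of it, then rising forward at 14 degrees as a 52 mm ramp to the lip
- scoop_lip (a point): Lower front edge of the same scoop's open lip, 68 mm ahead of and 88 mm below scoop_handle; same axes. Pitched nose-down by 14 degrees (0.244 rad) the ramp lies flat on a floor; held level, ice slides back from the lip
- scoop: The same scoop; origin on its flat underside, 8 mm ahead of and 101 mm below scoop_handle; same axes
- ice0_c (a point): Centre of an ice piece: slippery, rounded, 24 mm thick and 31 mm long, about 13 g; all six are alike
- ice1_c (a point): Centre of an ice piece: slippery, rounded, 24 mm thick and 31 mm long, about 13 g
- ice2_c (a point): Centre of an ice piece: slippery, rounded, 24 mm thick and 31 mm long, about 13 g
- ice3_c (a point): Centre of an ice piece: slippery, rounded, 24 mm thick and 31 mm long, about 13 g
- ice4_c (a point): Centre of an ice piece: slippery, rounded, 24 mm thick and 31 mm long, about 13 g
- ice5_c (a point): Centre of an ice piece: slippery, rounded, 24 mm thick and 31 mm long, about 13 g
- cup: Bystander: white plastic cup, 72 mm across the rim, 95 tall, beyond the task's things; origin at the centre of its underside
- syrup: Bystander: amber glass bottle, 64 mm across, 190 tall, beyond the task's things; origin at the centre of its underside
- jigger: Bystander: small steel measuring cup, 42 mm across, 50 tall, between pan and tray; origin at the centre of its underside
- jar: Bystander: glass jar with a steel lid, 76 mm across, 85 tall, on the left; origin at the centre of its underside
- mug: Bystander: white ceramic mug, 80 mm across, 90 tall, on the right; origin at the centre of its underside
- spatula: Bystander: spatula lying flat on the right; origin on the table under it, handle to its -x

How it is judged:
By the outcome, as a careful person would: the job done as asked, in the order asked, and still so for the second after the job is handed in, while the arm keeps its last pose, push and grip.
It also fails if it takes over 64 s, if anything falls off the work surface, if the arm or the gripper's body presses on something with over 40 N, if the wrist force passes 120 N, or if a joint passes its speed limit or range.

ROBOT

A 6-joint arm with a two-finger parallel gripper is mounted at the origin on the work surface. World frame = base frame: x ahead of the robot, y to its left, z up, the work surface at z = 0. Lengths are in m, angles in rad, forces in N, time in s.
With the tool pointing down it reaches from about 0.375 to 0.975 m from the base axis. Payload 3.8 kg.
Tool frame: the origin (TCP) lies midway between the tips of the shut fingers; the grasp point (between the pads) lies 19 mm behind it; x points along the fingers, y is the direction in which the jaws open and shut, and the axes are right-handed (so a half turn about x gives the same grasp; the last joint's range is limited). The gripper opens to 88 mm and grips with 3 to 60 N. Pads are 18 mm wide; open, the fingers measure 123 mm over their backs; the gripper's body (75 mm by 187 mm) begins 45 mm behind the grasp point.
Start: joints at [-1.335, 0.264, 1.604, -0, 1.274, -0.037], TCP at [0.182, -0.65, 0.239] pointing down, gripper open.
Joint ranges: [-2.63, 2.63], [-0.94, 2.18], [0.31, 2.57], [-1.31, 4.45], [0, 2.66], [-2.55, 2.55]. Speed limits (rad/s): [2.57, 2.57, 3.14, 3.14, 3.14, 3.14].

INTERFACE

Orientations are given as a rotation vector (axis times angle).
In Python, from cell import manip, inverse_kinematics, cams, order gives the robot as it stands. Calls block until the motion is done:
- manip.move_pose(position, orientation): joint-space move of the TCP to a pose.
- manip.move_linear(position, rate=0.15, rot=None): straight line of the TCP; rot=None keeps the orientation; rate is the mean speed in m/s.
- manip.set_joints(angles): joint-space move.
- manip.set_gripper(opening, force=None): finger opening in m; force is the grip in N (None keeps the last); returns when the fingers have stopped.
- manip.dwell(seconds).
- inverse_kinematics(position, orientation): joint angles nearest the present ones, or None.
- manip.state(): the state.
- cams.capture(name): name is "side" or "top"; returns a dict with "image" (420x560x3 uint8, blue, green, red), "z_map" (420x560 float32, m along the optical axis (not along the pixel's ray), 0 where there is no reading), "intrinsics" (3x3 intrinsics, pixels), "position" and "orientation" of the camera in the world. Camera axes: x right, y down, z forward; pixel columns grow to the right and rows downward; lengths in m; the calibration is good to about 2 mm. A picture is of the moment at which its call begins.
A pose or a line that the arm cannot do raises manip.IKError and nothing moves.
- order.close_job(): hands the job in, once; it reports no verdict.
The state is a dict: "clock": time; "joint_pos": joint angles; "joint_velocities": joint speeds; "tau": joint torques, N m; "tool_pos": TCP position; "tcp_rot": TCP orientation; "contact_force": force on the tool from outside, world axes, zero at the start; "moment": the same for the moment, N m; "gripper_width": finger opening in m.
Only numpy, scipy, OpenCV 4.12 (cv2) and the standard library are available. Lean on these libraries where they do the work, as an engineer would, in place of code of your own. Each camera call takes 0.05 s, during which the arm holds its last target.

## Working session

There is one attempt and no reset: what is moved stays moved. The work goes in short steps, each a Python script; the robot and the scene stay as the last script left them, time stands still between calls to the robot, and variables do not carry over. Pictures are saved under pics/ and viewed, and the job is handed in when it is done.

```bash
ls; mkdir -p pics; python3 - <<'E'
from cell import manip, cams
import cv2
for n in("top","side"):
    c=cams.capture(n); cv2.imwrite(f"pics/{n}0.png",c["image"])
    print(n,c["intrinsics"].tolist() if hasattr(c["intrinsics"],'tolist') else c["intrinsics"],c["position"],c["orientation"])
print(manip.state())
E
```

```text
pics
top [[431.0318728375781, 0.0, 274.6993862141292], [0.0, 431.0318728375781, 213.88650426535253], [0.0, 0.0, 1.0]] [ 0.51291298 -0.04631335  1.22829679] [-2.13339075  2.17359942 -0.11516762]
side [[530.5190673958909, 0.0, 284.38029015022397], [0.0, 530.5190673958909, 211.0873368324849], [0.0, 0.0, 1.0]] [0.06402625 0.65377965 1.10581288] [-0.96622433  2.5642323  -0.97628876]
{'clock': 0.1, 'joint_pos': array([-1.33490705e+00,  2.64677135e-01,  1.60522178e+00,  1.22934311e-05,
        1.27369469e+00, -3.68949573e-02]), 'joint_velocities': array([ 0.00199315, -0.00137644, -0.00167625,  0.00046686, -0.00176348,
       -0.00017668]), 'tau': array([ 3.94138397e-04, -5.03617501e+01, -3.58070505e+01,  7.31221098e-02,
        2.32816336e-02, -5.40104622e-05]), 'tool_pos': array([ 0.18171139, -0.64942325,  0.23752142]), 'tcp_rot': array([ 2.07617049,  0.28705316, -2.07656255]), 'contact_force': array([ 0.26705182,  0.38549468, -0.60332453]), 'moment': array([-0.02868445, -0.02553012,  0.03222346]), 'gripper_width': 0.08830193321724378}
```

View pics/top0.png

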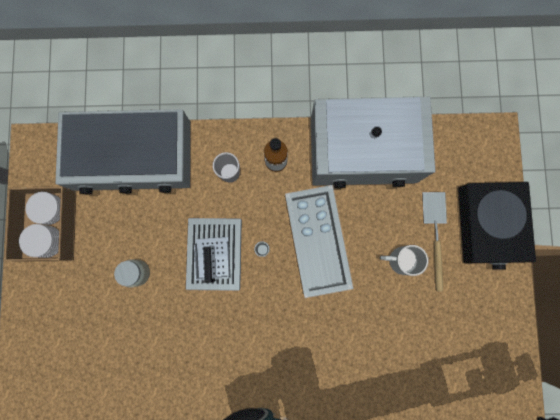

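View pics/side0.png

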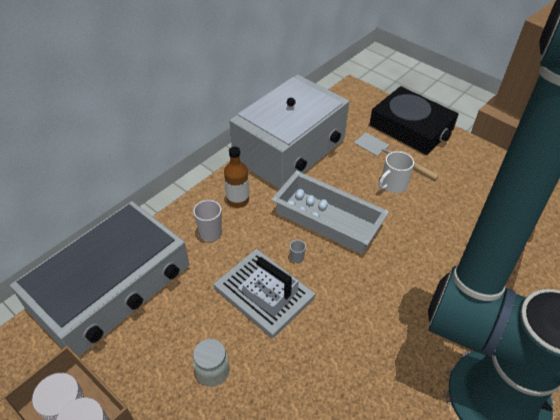

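The top view shows the scoop on the tray around (213,257), with its handle at (209,265). The pan is at (319,240), slightly yawed, with ice around (315,215). The jigger is at (262,249), and a tall box stands behind the pan (rows 97–185). Next I'll zoom in and measure.

```bash
cat > h.py <<'E'
import numpy as np, cv2
from scipy.spatial.transform import Rotation as R
def pts(c):
    K=np.array(c["intrinsics"]);z=c["z_map"];h,w=z.shape
    u,v=np.meshgrid(np.arange(w),np.arange(h))
    P=np.stack([(u-K[0,2])/K[0,0]*z,(v-K[1,2])/K[1,1]*z,z],-1)
    return P@R.from_rotvec(c["orientation"]).as_matrix().T+np.array(c["position"])
def proj(c,p):
    K=np.array(c["intrinsics"]);q=(np.atleast_2d(p)-c["position"])@R.from_rotvec(c["orientation"]).as_matrix()
    q=q@K.T;return q[:,:2]/q[:,2:]
def ray(c,uv,zp):
    K=np.array(c["intrinsics"]);uv=np.atleast_2d(uv).astype(float)
    d=np.c_[(uv[:,0]-K[0,2])/K[0,0],(uv[:,1]-K[1,2])/K[1,1],np.ones(len(uv))]@R.from_rotvec(c["orientation"]).as_matrix().T
    o=np.array(c["position"]);t=(zp-o[2])/d[:,2];return o+d*t[:,None]
def crop(c,x0,y0,x1,y1,k,fn):
    cv2.imwrite(fn,cv2.resize(c["image"][y0:y1,x0:x1],None,fx=k,fy=k,interpolation=cv2.INTER_CUBIC))
E
python3 - <<'E'
from cell import cams
from h import *
import pickle
T=cams.capture("top");S=cams.capture("side")
pickle.dump((T,S),open("c0.pkl","wb"))
crop(T,180,180,360,300,4,"pics/tz.png");crop(S,200,150,400,350,3,"pics/sz.png")
P=pts(T)
# black handle
g=T["image"].max(2)
box=np.zeros(g.shape,bool);box[235:295,185:245]=1
Z=P[...,2]
for lo,hi in((.12,.2),(.055,.12)):
    m=box&(Z>lo)&(Z<hi); print(lo,m.sum(),P[m].mean(0),P[m].min(0),P[m].max(0))
m=(box&(Z>.105)).astype(np.uint8)
print(cv2.minAreaRect(cv2.findNonZero(m)),np.median(Z[m>0]))
# pan rim: z .05-.075
b=np.zeros(g.shape,bool);b[175:305,275:365]=1
m=b&(Z>.052)&(Z<.07);print(m.sum())
r=cv2.minAreaRect(P[m][:,:2].astype(np.float32));print("pan rim",r,np.median(Z[m]))
b[:]=0;b[205:300,180:250]=1
m=b&(Z>.018)&(Z<.03);print("tray",m.sum(),cv2.minAreaRect(P[m][:,:2].astype(np.float32)))
b[:]=0;b[90:190,305:440]=1
m=b&(Z>.1);print("box",m.sum(),cv2.minAreaRect(P[m][:,:2].astype(np.float32)),np.percentile(Z[m],[5,50,95]),cv2.boxPoints(cv2.minAreaRect(P[m][:,:2].astype(np.float32))))
E
```

```text
0.12 283 [0.52046282 0.14031878 0.1330099 ] [0.4753543  0.13042599 0.12067218] [0.5661735  0.15088212 0.13885456]
0.055 158 [0.51692292 0.14144277 0.06885055] [0.47569944 0.09478701 0.05526452] [0.57955347 0.18748656 0.11884711]
((216.21090698242188, 264.0914001464844), (55.78403854370117, 56.89472198486328), 88.40885925292969) 0.13337996725589507
1720
pan rim ((0.5911970138549805, -0.15454919636249542), (0.21353265643119812, 0.328707218170166), 82.9573974609375) 0.05965259385552313
tray 2905 ((0.5510948300361633, 0.14236070215702057), (0.15087451040744781, 0.19832351803779602), 88.85530090332031)
box 9592 ((0.7216730117797852, -0.2627909779548645), (0.33327755331993103, 0.500698983669281), 77.60895538330078) [0.14372196 0.16362793 0.16778994] [[ 0.44139743 -0.3718274 ]
 [ 0.93043303 -0.4792687 ]
 [ 1.0019486  -0.15375456]
 [ 0.512913   -0.04631326]]
```

View pics/tz.png

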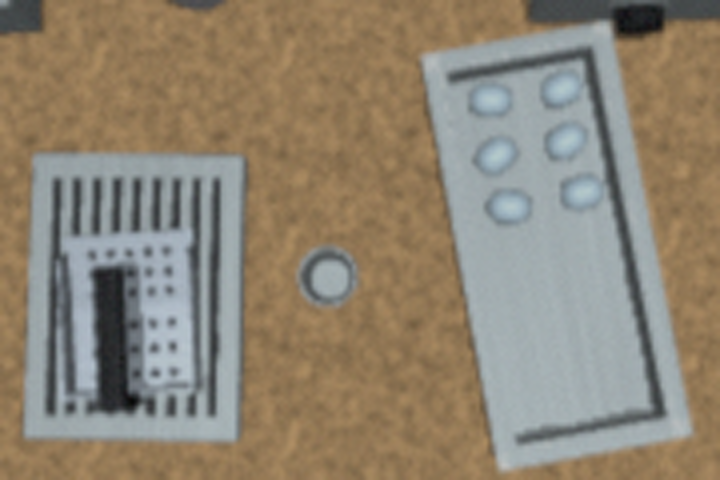

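View pics/sz.png

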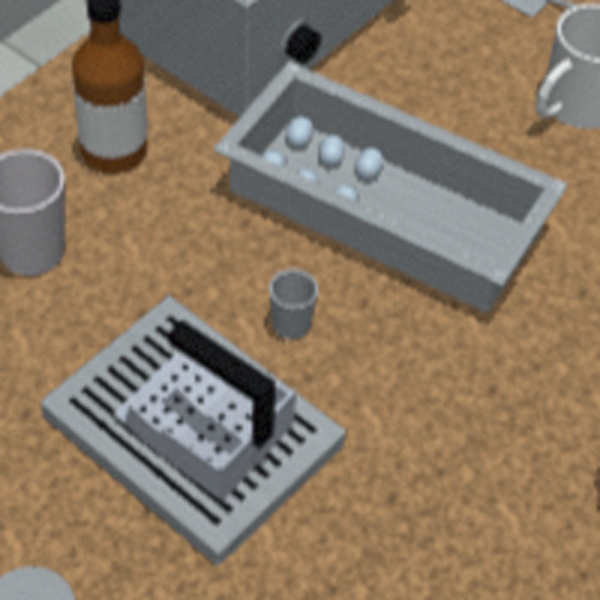

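```bash
python3 - <<'E'
from h import *
import pickle
T,S=pickle.load(open("c0.pkl","rb"))
for c,n in((T,"T"),(S,"S")):
    P=pts(c);ok=c["z_map"]>0;X,Y,Z=P[...,0],P[...,1],P[...,2]
    def rect(x0,x1,y0,y1,z0,z1):
        m=ok&(X>x0)&(X<x1)&(Y>y0)&(Y<y1)&(Z>z0)&(Z<z1)
        r=cv2.minAreaRect(P[m][:,:2].astype(np.float32))
        return m.sum(),np.round(r[0],4),np.round(r[1],4),round(r[2],2),"z",np.round(np.percentile(Z[m],[5,50,95]),4)
    print(n,"handle",rect(.45,.6,.09,.2,.115,.15))
    m=ok&(X>.45)&(X<.6)&(Y>.09)&(Y<.2)&(Z>.115)
    q=P[m];d=q[:,:2]-q[:,:2].mean(0);w,V=np.linalg.eigh(d.T@d);v=V[:,1]*np.sign(V[0,1]);print(" axis",v,np.degrees(np.arctan2(v[1],v[0])))
    print(n,"scoop",rect(.45,.62,.08,.21,.045,.15))
    print(n,"panrim",rect(.4,.735,-.28,-.06,.055,.066))
    print(n,"tray",rect(.4,.7,.04,.25,.018,.03))
    print(n,"jig",rect(.5,.62,-.02,.06,.02,.06))
    m=ok&(X>.7)&(X<1.)&(Y>-.45)&(Y<-.05)&(Z>.1);print(n,"box",rect(.7,1.,-.5,-.05,.12,.2),P[m].min(0))
E
```

```text
T handle (np.int64(289), array([0.5208, 0.1411]), array([0.0913, 0.0187]), 2.24, 'z', array([0.1269, 0.1332, 0.1368]))
 axis [0.99910347 0.04233516] 2.4263510395684458
T scoop (np.int64(478), array([0.528 , 0.1416]), array([0.1058, 0.0911]), 2.43, 'z', array([0.0531, 0.1308, 0.1363]))
T panrim (np.int64(1575), array([ 0.5827, -0.1618]), array([0.2862, 0.1599]), 9.04, 'z', array([0.0563, 0.0597, 0.0634]))
T tray (np.int64(2905), array([0.5511, 0.1424]), array([0.1509, 0.1983]), 88.86, 'z', array([0.0201, 0.0241, 0.0284]))
T jig (np.int64(82), array([0.5619, 0.0068]), array([0.0384, 0.0384]), 88.92, 'z', array([0.0233, 0.0473, 0.0529]))
T box (np.int64(9405), array([ 0.8404, -0.2449]), array([0.2012, 0.3898]), 0.09, 'z', array([0.1529, 0.1637, 0.1677])) [ 0.73979353 -0.43995326  0.10000122]
S handle (np.int64(392), array([0.518 , 0.1422]), array([0.0924, 0.0226]), 3.3, 'z', array([0.1192, 0.1312, 0.1352]))
 axis [0.99903745 0.04386545] 2.514111976800671
S scoop (np.int64(813), array([0.5236, 0.1425]), array([0.1041, 0.0928]), 1.4, 'z', array([0.049 , 0.1086, 0.1344]))
S panrim (np.int64(1330), array([ 0.585 , -0.1634]), array([0.2965, 0.1695]), 9.18, 'z', array([0.0556, 0.0587, 0.0623]))
S tray (np.int64(3017), array([0.5487, 0.1436]), array([0.151 , 0.2026]), 88.45, 'z', array([0.0192, 0.0231, 0.0278]))
S jig (np.int64(225), array([0.5586, 0.006 ]), array([0.038 , 0.0438]), 40.41, 'z', array([0.0227, 0.0385, 0.0498]))
S box (np.int64(5760), array([ 0.8358, -0.2473]), array([0.3941, 0.2056]), 89.94, 'z', array([0.129 , 0.1616, 0.1664])) [ 0.73283179 -0.44422466  0.10007053]
```

The zoom shows the pan rim corners at about (285,194), (333,185.5), (353,289) and (305,297.5), and six ice pieces in two columns of three. The scoop lip faces +x. I'll refine the pan pose from its corners, then check reachability.

```bash
python3 - <<'E'
from h import *
import pickle
T,S=pickle.load(open("c0.pkl","rb"))
# corners in crops
ct=np.array([[423,55],[610,22],[692,435],[501,470]])/4+180-.4
cs=np.array([[292,66],[565,186],[491,284],[217,149]])/3+np.array([200,150])-.3
for n,c,k in(("T",T,ct),("S",S,cs)):
    p=ray(c,k,.060)[:,:2];print(n,p.round(4).tolist(),"centre",p.mean(0))
    e=[np.degrees(np.arctan2(*(p[i]-p[j])[::-1])) for i,j in((0,3),(1,2),(0,1),(3,2))];print(e,[np.linalg.norm(p[i]-p[j]).round(4) for i,j in((0,3),(1,2),(0,1),(3,2))])
# ridge: rim line fit by depth in top
P=pts(T);ok=T["z_map"]>0;X,Y,Z=[P[...,i] for i in range(3)]
pc=np.array([.584,-.162]);a=np.radians(10);Rz=np.array([[np.cos(a),-np.sin(a)],[np.sin(a),np.cos(a)]])
# ice mask: bluish in pan, centroids
for n,c in(("T",T),("S",S)):
    I=c["image"].astype(int);P=pts(c)
    l=(P[...,:2]-pc)@Rz
    b=(I[...,0]-I[...,2])
    m=((abs(l[...,0])<.13)&(abs(l[...,1])<.06)&(b>14)).astype(np.uint8)
    N,L,st,ce=cv2.connectedComponentsWithStats(m)
    for i in range(1,N):
        if st[i,4]>12:
            w=ray(c,ce[i],.016)[0];print(n,ce[i].round(1),st[i,4],w.round(4),((w[:2]-pc)@Rz).round(3))
E
```

```text
T [[0.7098, -0.0627], [0.7302, -0.1916], [0.4495, -0.2367], [0.4287, -0.1088]] centre [ 0.57954147 -0.14995651]
[np.float64(9.31907043439366), np.float64(9.140447561545306), np.float64(98.97967506944207), np.float64(99.25222120038623)] [np.float64(0.2849), np.float64(0.2843), np.float64(0.1304), np.float64(0.1296)]
S [[0.7235, -0.1877], [0.4484, -0.2329], [0.4339, -0.1004], [0.7055, -0.0622]] centre [ 0.57781975 -0.14579874]
[np.float64(-81.82156004745337), np.float64(-83.77640646783068), np.float64(9.341822617941512), np.float64(8.021499677656186)] [np.float64(0.1268), np.float64(0.1333), np.float64(0.2788), np.float64(0.2742)]
T [322.  215.2] 330 [ 0.6526 -0.1657  0.016 ] [ 0.067 -0.016]
T [302.9 205.1] 108 [ 0.6825 -0.1125  0.016 ] [0.106 0.032]
T [303.5 218.5] 105 [ 0.6442 -0.1131  0.016 ] [0.068 0.038]
T [307.2 231.6] 105 [ 0.607  -0.1225  0.016 ] [0.03  0.035]
T [312.1 244.3] 14 [ 0.571  -0.1355  0.016 ] [-0.008  0.028]
T [325.  246.4] 19 [ 0.5643 -0.1713  0.016 ] [-0.021 -0.006]
T [310.5 253.5] 22 [ 0.5453 -0.1303  0.016 ] [-0.033  0.038]
T [317.1 251.9] 18 [ 0.5495 -0.1488  0.016 ] [-0.032  0.019]
T [313.  267.2] 28 [ 0.5072 -0.136   0.016 ] [-0.071  0.039]
T [324.1 275.4] 14 [ 0.4839 -0.1662  0.016 ] [-0.099  0.013]
T [312.8 280.5] 35 [ 0.4705 -0.1344  0.016 ] [-0.107  0.047]
S [299.5 193.3] 74 [ 0.6904 -0.1612  0.016 ] [ 0.105 -0.018]
S [310.1 199.5] 73 [ 0.6528 -0.1628  0.016 ] [ 0.068 -0.013]
S [322.8 203.6] 77 [ 0.6167 -0.1743  0.016 ] [ 0.03  -0.018]
S [291.5 202.2] 31 [ 0.6851 -0.1203  0.016 ] [0.107 0.023]
S [302.4 207.7] 22 [ 0.6493 -0.1247  0.016 ] [0.071 0.025]
S [315.2 213.2] 30 [ 0.6105 -0.1325  0.016 ] [0.031 0.024]
```

```bash
python3 - <<'E'
from h import *
import pickle
from cell import inverse_kinematics as ik, manip
T,S=pickle.load(open("c0.pkl","rb"))
pc=np.array([.584,-.1625,0]);
def pose(h,yaw,pitch,lean,flip):
    Rs=R.from_euler("ZY",[yaw,pitch]) # nose-down positive about y
    # gripper up leaned back: approach = -z rotated about y
    z=R.from_euler("Y",-lean).as_matrix()
    x=-z[:,2]; y=np.array([0,flip,0.]); M=np.c_[x,y,np.cross(x,y)]
    Rt=Rs*R.from_matrix(M)
    return np.array(h)+Rt.as_matrix()[:,0]*.019,Rt.as_rotvec()
for lean in(0,8,15):
  for f in(1,-1):
    out=[]
    for h,y,p in(([.5245,.1416,.125],2.4,0),([.5245,.1416,.3],2.4,0),([.52,-.17,.25],10,15),([.52,-.17,.106],10,15),([.64,-.15,.106],10,15),([.64,-.15,.3],10,0),([.545,.143,.25],2.4,0),([.545,.143,.25],2.4,-5)):
        j=ik(*pose(h,np.radians(y),np.radians(p),np.radians(lean),f)); out.append(None if j is None else np.round(j,2).tolist())
    print(lean,f,*out,sep="\n ")
print(R.from_rotvec(manip.state()["tcp_rot"]).as_matrix().round(2))
E
```

```text
0
 1
 [0.22, 0.14, 2.01, -0.0, 0.99, -1.39]
 [0.22, -0.01, 1.83, 0.0, 1.32, -1.39]
 [-0.29, 0.18, 1.74, -0.12, 1.46, -2.01]
 [-0.29, 0.31, 1.87, -0.13, 1.2, -1.98]
 [-0.22, 0.5, 1.6, -0.1, 1.29, -1.92]
 [-0.27, 0.21, 1.59, 0.0, 1.34, -2.01]
 [0.21, 0.06, 1.85, 0.0, 1.23, -1.4]
 [0.22, 0.01, 1.91, -0.02, 1.14, -1.38]
0
 -1
 [0.22, 0.14, 2.01, 0.0, 0.99, 1.75]
 [0.22, -0.01, 1.83, 0.0, 1.32, 1.75]
 [-0.29, 0.18, 1.74, -0.12, 1.46, 1.13]
 [-0.29, 0.31, 1.87, -0.13, 1.2, 1.16]
 [-0.22, 0.5, 1.6, -0.1, 1.29, 1.22]
 [-0.27, 0.21, 1.59, -0.0, 1.34, 1.13]
 [0.21, 0.06, 1.85, 0.0, 1.23, 1.74]
 [0.22, 0.01, 1.91, -0.02, 1.14, 1.76]
8
 1
 [0.23, 0.06, 2.11, -0.04, 0.84, -1.36]
 [0.23, -0.1, 1.92, -0.03, 1.18, -1.37]
 [-0.33, 0.1, 1.82, -0.06, 1.33, -2.06]
 [-0.33, 0.23, 1.95, -0.07, 1.07, -2.04]
 [-0.24, 0.42, 1.69, -0.05, 1.14, -1.96]
 [-0.3, 0.13, 1.69, 0.07, 1.2, -2.07]
 [0.23, -0.02, 1.94, -0.03, 1.08, -1.37]
 [0.24, -0.07, 2.0, -0.05, 0.99, -1.35]
8
 -1
 [0.23, 0.06, 2.11, -0.04, 0.84, 1.78]
 [0.23, -0.1, 1.92, -0.03, 1.18, 1.77]
 [-0.33, 0.1, 1.82, -0.06, 1.33, 1.09]
 [-0.33, 0.23, 1.95, 
[... 176 characters left out ...]

 1
 [0.25, 0.0, 2.19, -0.08, 0.7, -1.31]
 [0.25, -0.17, 2.0, -0.06, 1.06, -1.34]
 [-0.36, 0.03, 1.89, 0.0, 1.23, -2.11]
 [-0.36, 0.17, 2.02, 0.0, 0.95, -2.11]
 [-0.27, 0.36, 1.78, 0.0, 1.01, -2.01]
 [-0.33, 0.07, 1.77, 0.14, 1.07, -2.13]
 [0.24, -0.09, 2.02, -0.06, 0.95, -1.34]
 [0.25, -0.14, 2.08, -0.09, 0.86, -1.31]
15
 -1
 [0.25, 0.0, 2.19, -0.08, 0.7, 1.83]
 [0.25, -0.17, 2.0, -0.06, 1.06, 1.8]
 [-0.36, 0.03, 1.89, 0.0, 1.23, 1.03]
 [-0.36, 0.17, 2.02, -0.0, 0.95, 1.03]
 [-0.27, 0.36, 1.78, -0.0, 1.01, 1.13]
 [-0.33, 0.07, 1.77, 0.14, 1.07, 1.01]
 [0.24, -0.09, 2.02, -0.06, 0.95, 1.8]
 [0.25, -0.14, 2.08, -0.09, 0.86, 1.83]
[[-0.    0.27 -0.96]
 [ 0.   -0.96 -0.27]
 [-1.   -0.   -0.  ]]
```

The top view gives the pan centre as (0.5795,-0.150), yaw 9.2°, with rim size 284.5×130 mm, matching the spec. The side view reads the centre at (0.578,-0.146), which is a coarser estimate. All poses are reachable. Next is the grasp, with a 15° backward lean.

```bash
cat >> h.py <<'E'
LEAN=np.radians(15)
def pose(h,yaw,pitch,lean=None,flip=-1):
    """handle point, yaw deg, pitch deg (nose-down +) -> tcp pos, rotvec"""
    lean=LEAN if lean is None else lean
    Rs=R.from_euler("ZY",np.radians([yaw,pitch]))
    x=-R.from_euler("Y",-lean).as_matrix()[:,2]; y=np.array([0,flip,0.]); M=np.c_[x,y,np.cross(x,y)]
    Rt=Rs*R.from_matrix(M)
    return np.array(h)+Rt.as_matrix()[:,0]*.019,Rt.as_rotvec()
E
python3 - <<'E'
from h import *
from cell import manip,cams
h=np.array([.5245,.1416,.125])
p,r=pose(h+[0,0,.12],2.4,0); manip.move_pose(p,r)
p,r=pose(h,2.4,0); manip.move_linear(p,.1,r)
s=manip.state();print(s["clock"],s["tool_pos"]-p,s["contact_force"],s["joint_pos"].round(3))
manip.set_gripper(0.0,55)
s=manip.state();print(s["clock"],s["gripper_width"],s["contact_force"],s["tool_pos"]-p)
S=cams.capture("side");T=cams.capture("top")
crop(S,180,180,380,350,3,"pics/sg.png")
E
```

```text
4.575 [0.00074246 0.00017056 0.00091017] [ 0.39042524 -0.68451407 -0.22170207] [ 2.490e-01  1.000e-03  2.185e+00 -8.300e-02  7.000e-01  1.835e+00]
5.65 0.01736681462033581 [ 0.92650525  0.25465246 -1.02897963] [ 2.62030334e-06 -5.69419832e-05 -4.07014214e-05]
```

View pics/sg.png

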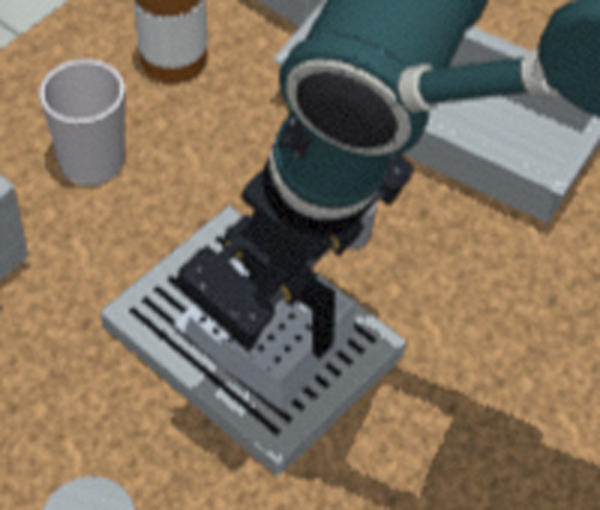

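Gripped: width is 17.4 mm on the 18 mm bar. Next, lift and move over the empty half of the pan.

```bash
cat >> h.py <<'E'
PC=np.array([.579,-.149]);PY=9.2
def panpt(lx,ly,z):
    a=np.radians(PY);return np.array([PC[0]+lx*np.cos(a)-ly*np.sin(a),PC[1]+lx*np.sin(a)+ly*np.cos(a),z])
E
python3 - <<'E'
from h import *
from cell import manip,cams
h=np.array([.5245,.1416,.125])
p,r=pose(h+[0,0,.14],2.4,0); manip.move_linear(p,.12,r)
s=manip.state();print(s["clock"],s["gripper_width"],s["contact_force"],s["moment"])
p,r=pose(panpt(-.045,0,.265),PY,0); manip.move_linear(p,.15,r)
p,r=pose(panpt(-.045,0,.19),PY,15); manip.move_linear(p,.12,r)
manip.dwell(.3)
s=manip.state();print(s["clock"],s["tool_pos"]-p,s["gripper_width"],s["contact_force"],s["joint_pos"].round(2))
S=cams.capture("side");T=cams.capture("top")
import pickle;pickle.dump((T,S),open("c1.pkl","wb"))
crop(S,200,100,400,280,4,"pics/s1.png");crop(T,250,170,400,320,4,"pics/t1.png")
E
```

```text
7.0667 0.017055375788203885 [ 0.40597608 -0.17322232 -1.88964687] [ 0.05443241  0.19251072 -0.00864544]
10.2833 [ 0.0001533  -0.0002748   0.00095345] 0.017088183687344757 [-0.44636647  0.24642106 -2.53782265] [-0.33  0.09  1.93  0.    1.12  1.08]
```

View pics/s1.png

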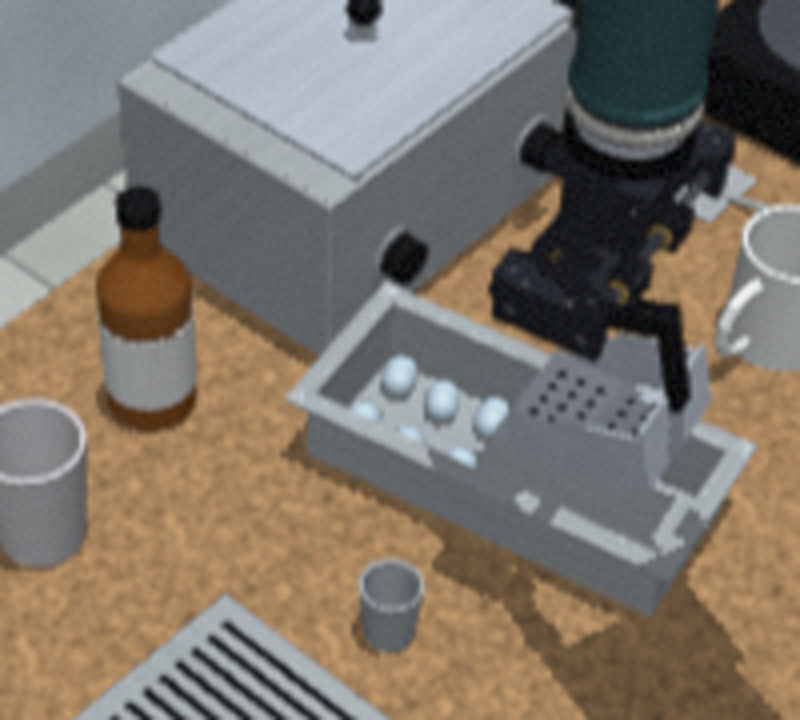

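View pics/t1.png

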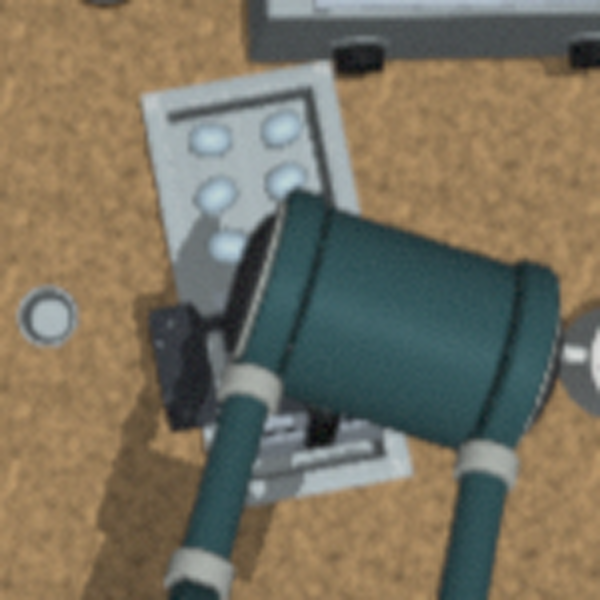

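Both views show the scoop held nose-down over the −x half. The handle's rear shows in the top crop at (320,428), and the bowl's left wall in the side crop at (520–690, 360–480). I'll compare these with projected expectations.

```bash
python3 - <<'E'
from h import *
import pickle
T,S=pickle.load(open("c1.pkl","rb"))
h=panpt(-.045,0,.19);Rs=R.from_euler("ZY",np.radians([PY,15]))
pts_={"rearTL":(-.051,.009,.009),"rearTR":(-.051,-.009,.009),"lipL":(.068,.045,-.088),"lipR":(.068,-.045,-.088),"backBL":(-.043,.045,-.101),"backTL":(-.043,.045,-.059),"backTR":(-.043,-.045,-.059)}
im={"s":(S,(200,100)),"t":(T,(250,170))}
for k,(c,o) in im.items():
    x0,y0=o;I=cv2.resize(c["image"][y0:y0+(180 if k=="s" else 150),x0:x0+(200 if k=="s" else 150)],None,fx=4,fy=4,interpolation=cv2.INTER_CUBIC)
    for n,q in pts_.items():
        uv=(proj(c,h+Rs.apply(q))[0]-o)*4+1.5;print(k,n,uv.round(0))
        cv2.drawMarker(I,tuple(int(v) for v in uv),(0,0,255),cv2.MARKER_CROSS,10,1)
    # pan inner rim corners
    for lx,ly in((.142,.065),(.142,-.065),(-.142,-.065),(-.142,.065)):
        uv=(proj(c,panpt(lx,ly,.06))[0]-o)*4+1.5
        cv2.drawMarker(I,tuple(int(v) for v in uv),(0,255,0),cv2.MARKER_CROSS,10,1)
    cv2.imwrite(f"pics/{k}1m.png",I)
E
```

```text
s rearTL [668. 321.]
s rearTR [681. 303.]
s lipL [491. 437.]
s lipR [557. 352.]
s backBL [650. 492.]
s backTL [642. 441.]
s backTR [705. 351.]
t rearTL [312. 426.]
t rearTR [342. 421.]
t lipL [212. 296.]
t lipR [346. 272.]
t backBL [245. 464.]
t backTL [246. 450.]
t backTR [388. 424.]
```

View pics/s1m.png

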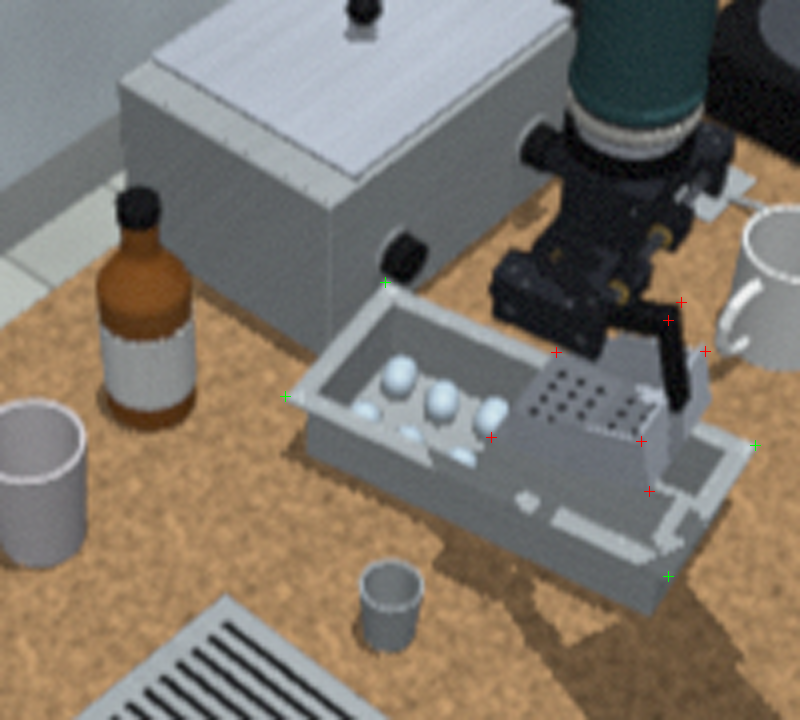

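View pics/t1m.png

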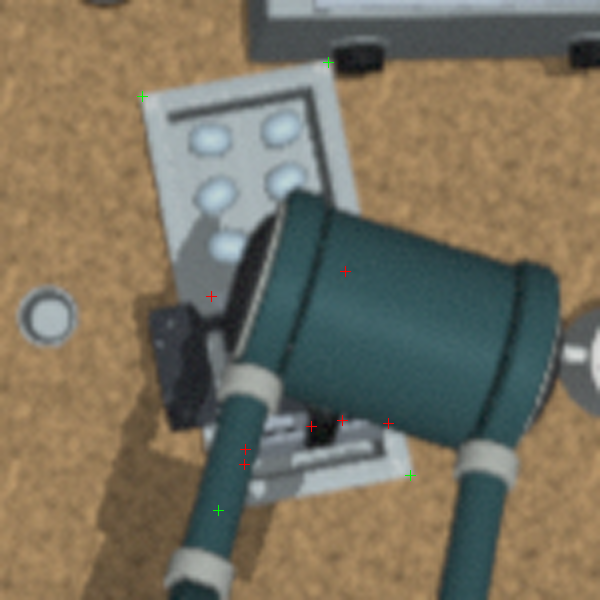

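The side view agrees with the projection to about 1–2 mm. The top view suggests roughly 3 mm of lateral discrepancy in the opposite sense, against a 6 mm margin per side. So I'll descend guarded and centre by touch between the pan walls.

```bash
cat >> h.py <<'E'
def F(manip,n=3):
    f=[]
    for _ in range(n):
        manip.dwell(.02); f.append(manip.state()["contact_force"])
    return np.mean(f,0)
def go(manip,lx,ly,z,pitch,rate=.1,yaw=None):
    p,r=pose(panpt(lx,ly,z),PY if yaw is None else yaw,pitch); manip.move_linear(p,rate,r)
E
python3 - <<'E'
from h import *
from cell import manip,cams
manip.dwell(.2);f0=F(manip,6);print(f0)
z=.165;go(manip,-.045,0,z,15)
f0=F(manip,6);print(f0)
while z>.118:
    z-=.004;go(manip,-.045,0,z,15,.06)
    d=F(manip,2)-f0
    if np.linalg.norm(d)>2.5: print("contact",z,d);break
print(z,d,manip.state()["clock"])
E
```

```text
[ 0.64825231  0.21761087 -1.8182073 ]
[-0.14937266 -0.00656301 -1.27225552]
0.11699999999999997 [-0.81269669 -0.02083892 -0.51279766] 14.5833
```

```bash
python3 - <<'E'
from h import *
from cell import manip,cams
a=np.radians(PY);n=np.array([-np.sin(a),np.cos(a),0])
z=.117;f0=F(manip,6);res=[]
for sg in(1,-1):
    y=.002*sg
    while abs(y)<.011:
        go(manip,-.045,y,z,15,.05); d=(F(manip,2)-f0)
        if abs(d@n)>2: break
        y+=.0015*sg
    print(sg,y,d@n,d); res.append(y)
    go(manip,-.045,0,z,15,.08)
print(manip.state()["clock"],manip.state()["gripper_width"],F(manip)-f0)
E
```

```text
1 0.006500000000000001 -2.0047582079421575 [-0.19702039 -2.06279329 -0.35754576]
-1 -0.008 4.796913823886224 [-1.15296965  4.67268383  1.49487788]
17.7333 0.016583976808708333 [-0.60606753  0.14923497 -0.11790339]
```

The touches came at +6.5 and −8 mm, so centre is about −0.5 mm and the alignment is good. Next: find the floor, then push forward.

```bash
python3 - <<'E'
from h import *
from cell import manip,cams
z=.117;f0=F(manip,6)
while z>.100:
    z-=.001;go(manip,-.045,-.0005,z,15,.03)
    d=F(manip,2)-f0
    if d[2]>1.8: break
print("floor",z,d)
z+=.0005
go(manip,-.045,-.0005,z,15,.03); print(z,F(manip)-f0,manip.state()["tool_pos"]-pose(panpt(-.045,-.0005,z),PY,15)[0])
x=-.045
while x<.078:
    x+=.008; go(manip,x,-.0005,z,15,.06)
    d=F(manip,2)-f0; print(round(x,3),d.round(1))
    if np.linalg.norm(d[:2])>6: break
    if x>=.043 and x<.051: break
print(z,manip.state()["clock"])
S=cams.capture("side");T=cams.capture("top")
crop(S,200,100,400,280,4,"pics/s2.png");crop(T,250,170,400,320,4,"pics/t2.png")
E
```

```text
floor 0.106 [-2.0633639   0.53369863  6.31557949]
0.1065 [-3.18417024  0.12086025  7.84441867] [ 0.00016325 -0.00024422  0.00053811]
-0.037 [-2.2 -0.6  9.2]
-0.029 [-4.1 -1.1 12.1]
-0.021 [-12.1  -1.4  26.8]
0.1065 22.25
```

View pics/s2.png

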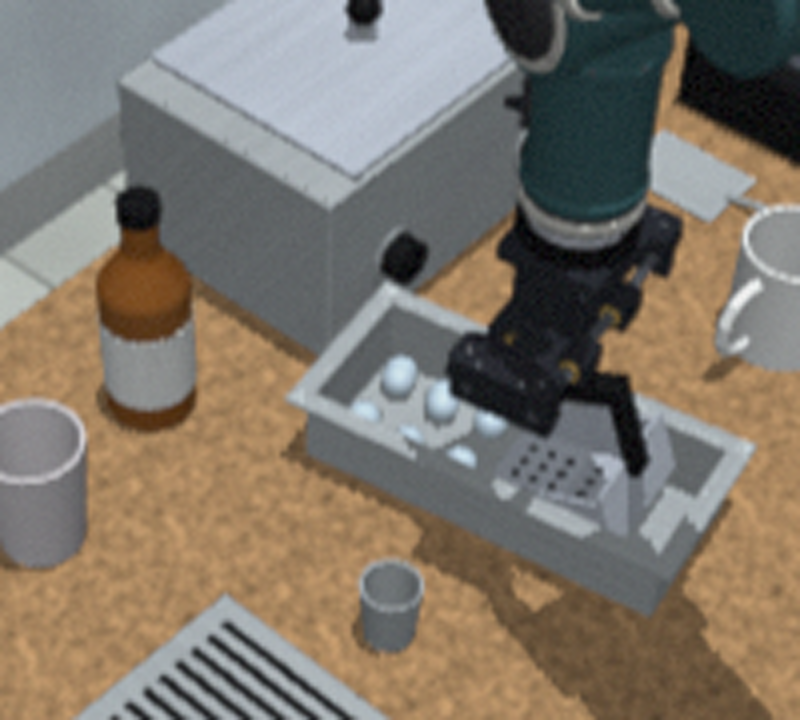

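View pics/t2.png

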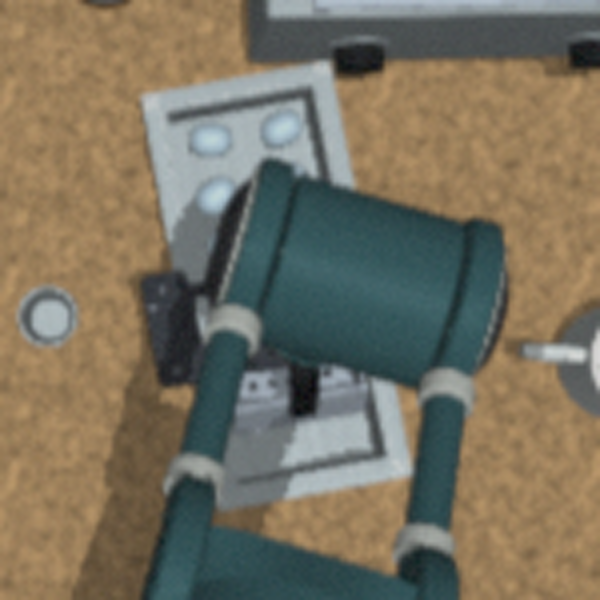

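The floor contact force rose to 27 N, so the scoop was digging in. I'll lift slightly to unload, check whether it pitched in the grip, and re-establish a light hover.

```bash
python3 - <<'E'
from h import *
from cell import manip,cams
import pickle
z=.1065;x=-.021
for z in(.1085,.1105,.1125,.1145):
    go(manip,x,-.0005,z,15,.05);print(z,F(manip,4).round(2),manip.state()["gripper_width"])
S=cams.capture("side")
h=panpt(x,-.0005,z);o=np.array((200,100))
I=cv2.resize(S["image"][100:280,200:400],None,fx=4,fy=4,interpolation=cv2.INTER_CUBIC)
for p,col in((15,(0,0,255)),(20,(255,0,0)),(10,(0,255,0))):
    Rs=R.from_euler("ZY",np.radians([PY,p]))
    for q in((-.051,.009,.009),(-.051,-.009,.009),(.068,.045,-.088),(-.043,.045,-.059),(-.043,-.045,-.059),(-.043,.045,-.101)):
        uv=(proj(S,h+Rs.apply(q))[0]-o)*4+1.5; cv2.drawMarker(I,tuple(int(v) for v in uv),col,cv2.MARKER_CROSS,8,1)
cv2.imwrite("pics/s3.png",cv2.resize(I[240:640,380:780],None,fx=1.5,fy=1.5))
print(manip.state()["clock"])
E
```

```text
0.1085 [-2.81  0.01  7.84] 0.017185682884099614
0.1105 [-0.05 -0.13 -1.77] 0.01706686933247978
0.1125 [-0.17 -0.2  -1.99] 0.016986568249245437
0.1145 [ 0.15 -0.36 -1.93] 0.017242207094131764
23.6667
```

View pics/s3.png

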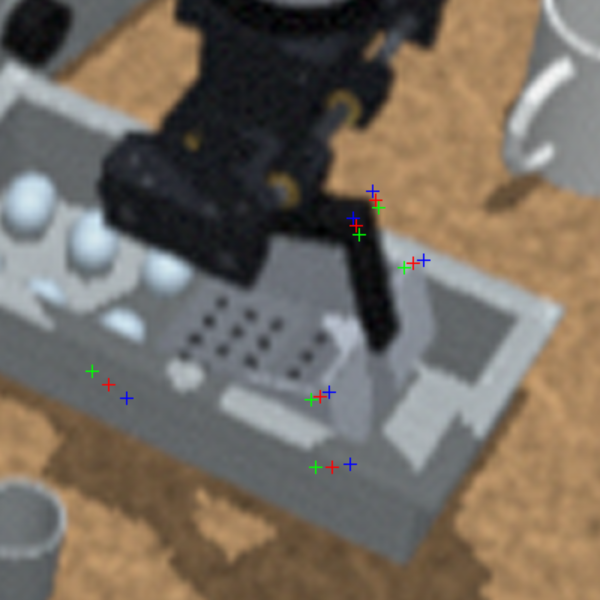

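Contact now starts about 2.5 mm earlier, so the scoop probably slipped about 3° nose-down in the grip. I'll compensate by commanding 12°, maximise the grip, and push forward with closed-loop floor force.

```bash
python3 - <<'E'
from h import *
from cell import manip,cams
manip.set_gripper(0.0,60)
P=12;x=-.021
go(manip,x,-.0005,.1145,P,.05);f0=F(manip,6);z=.1145
while z>.100:
    z-=.0007;go(manip,x,-.0005,z,P,.05);d=F(manip,2)-f0
    if d[2]>1.5: break
print("floor",z,d); z+=.0008
def lift(): return .0007
xmax=.066
while x<xmax-1e-6:
    x+=.004; go(manip,x,-.0005,z,P,.06)
    d=F(manip,1)-f0
    print(round(x,3),round(z,4),d.round(1))
    k=0
    while d[2]>3.5 and k<4:
        z+=.0007;go(manip,x,-.0005,z,P,.05);d=F(manip,1)-f0;k+=1
    if np.linalg.norm(d)>10: print("stop",d);break
    if d[2]<.6: z-=.0002
    if manip.state()["clock"]>35: break
print(z,manip.state()["clock"],manip.state()["gripper_width"])
S=cams.capture("side");T=cams.capture("top")
crop(S,200,100,400,280,4,"pics/s4.png");crop(T,250,170,400,320,4,"pics/t4.png")
E
```

```text
floor 0.10609999999999993 [-2.86621062  0.78776793  7.53228825]
-0.017 0.1069 [-1.9 -0.8  5.5]
-0.013 0.1074 [ 0.8 -0.1 -0.5]
-0.009 0.1072 [-0.  -0.4  0.5]
-0.005 0.107 [-1.3 -1.   5.1]
-0.001 0.1075 [-0.1 -0.3 -1. ]
0.003 0.1073 [-0.1 -0.1 -0.6]
0.007 0.1071 [-1.  -0.4  5.2]
0.011 0.1076 [ 0.3 -1.   0.7]
0.015 0.1076 [-0.4 -0.1  0.2]
0.019 0.1074 [-0.5  0.2  0.7]
0.023 0.1074 [-0.4 -0.1 -0.9]
0.027 0.1072 [-2.2  0.4  3.7]
0.031 0.1079 [ 0.7 -0.3 -0.2]
0.035 0.1077 [-0.2 -0.8 -0. ]
0.039 0.1075 [-0.4 -0.6 -0.1]
0.043 0.1073 [ 0.  -0.4  0.1]
0.047 0.1071 [-0.7  1.   3.5]
0.051 0.1071 [-1.5 -0.4  2.9]
0.055 0.1071 [-1.2 -0.9  3.1]
0.059 0.1071 [-3.9 -3.4  5.4]
0.063 0.1078 [-0.  -0.2 -0.6]
0.067 0.1076 [-2.9 -0.1  3.7]
0.10809999999999988 35.1 0.016852262814437264
```

View pics/s4.png

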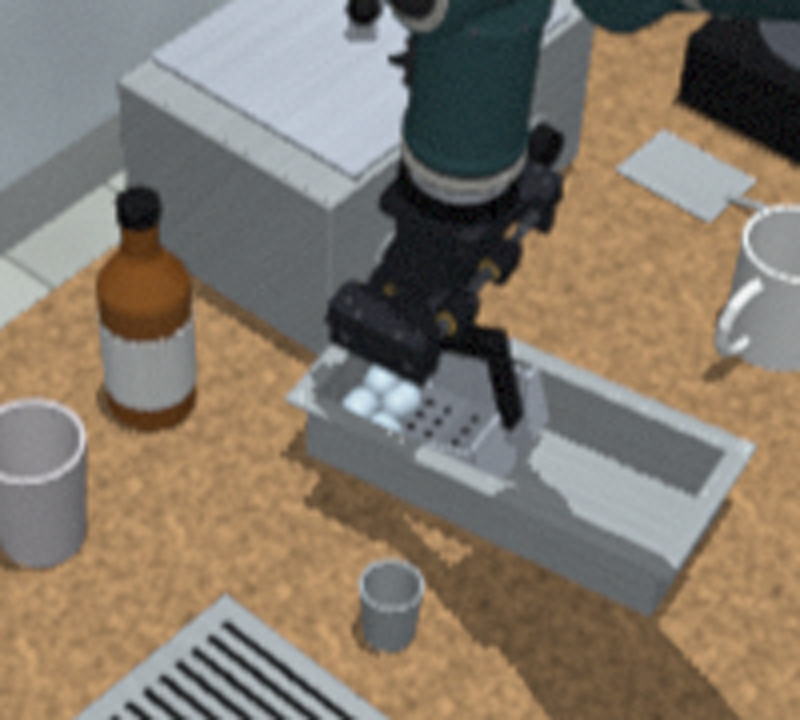

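View pics/t4.png

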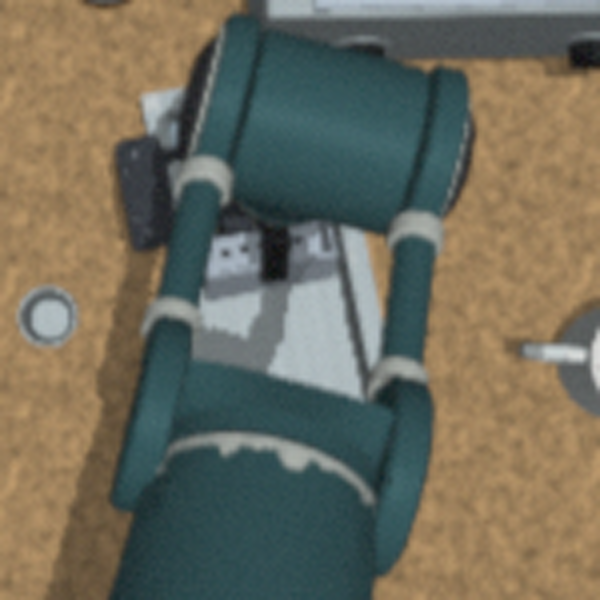

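Side view: four visible pieces are bunched on the ramp against the far wall, around crop (380,400), and forces are low. I'll push the last few millimetres, then level and lift the nose against the far wall.

```bash
python3 - <<'E'
from h import *
from cell import manip,cams
P=12;D=3;x=.067;z=.1081
f0=np.array([0,-.2,-1.9])
while x<.079:
    x+=.004; go(manip,x,-.0005,z,P,.06); d=F(manip,1)-f0; print(round(x,3),round(z,4),d.round(1))
    if d[2]>3.5: z+=.0007
    if np.linalg.norm(d[:2])>8: break
lipx=x+.043-.003
def hp(a,clear):
    q=R.from_euler("Y",np.radians(a)).apply([[.068,0,-.088],[.018,0,-.101],[-.043,0,-.101]])
    return lipx-q[0,0], .004+clear-q[:,2].min()
for a,c in((10,.003),(5,.005),(0,.007),(-5,.009)):
    hx,hz=hp(a,c); go(manip,hx,-.0005,hz,a-D,.05); print(a,hx,hz,(F(manip,1)-f0).round(1))
S=cams.capture("side")
crop(S,200,100,400,280,4,"pics/s5.png")
print(manip.state()["clock"],manip.state()["gripper_width"])
E
```

```text
0.071 0.1081 [-0.5  0.3 -1.2]
0.075 0.1081 [-0.3 -0.  -1.5]
0.079 0.1081 [-0.3 -0.  -1. ]
10 0.06731411242985971 0.10959125025223777 [ 0.3  0.3 -1.1]
5 0.058928465891555225 0.11118446787672417 [ 0.3 -0.3 -1.4]
0 0.051000000000000004 0.112 [ 0.3  0.5 -0.5]
-5 0.04358905516796739 0.11736336144541562 [ 0.5  0.5 -0.7]
37.35 0.01722567337891522
```

View pics/s5.png

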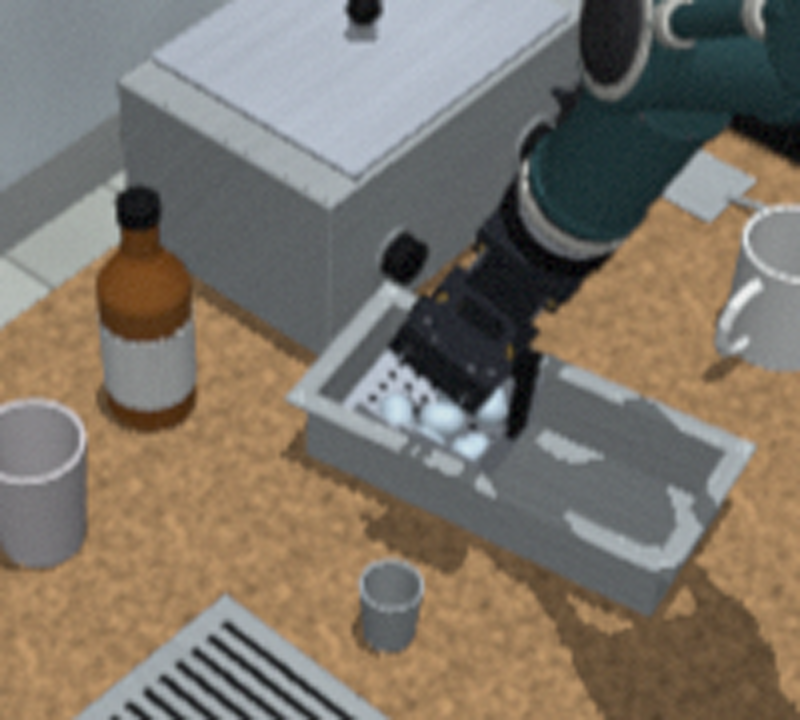

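At least four pieces (crop (395,408), (440,415), (470,445), (495,403)) now sit deep in the bowl and the lip is clear. Next: back off, lift, carry level over the tray.

```bash
python3 - <<'E'
from h import *
from cell import manip,cams
D=3
go(manip,.028,-.0005,.119,-4-D,.06)
go(manip,.028,-.0005,.26,-2-D,.1)
p,r=pose([.542,.143,.262],0,-D);manip.move_linear(p,.1,r)
p,r=pose([.542,.143,.246],0,-D);manip.move_linear(p,.05,r)
manip.dwell(.4)
s=manip.state();print(s["clock"],s["tool_pos"]-p,s["contact_force"],s["gripper_width"])
S=cams.capture("side");T=cams.capture("top")
import pickle;pickle.dump((T,S),open("c2.pkl","wb"))
crop(S,190,150,390,330,4,"pics/s6.png");crop(T,160,160,360,310,4,"pics/t6.png")
E
```

```text
43.2833 [1.35918006e-04 5.08914800e-05 2.90953914e-04] [ 0.47558587 -0.06702145 -2.45066203] 0.01729568395406401
```

View pics/s6.png

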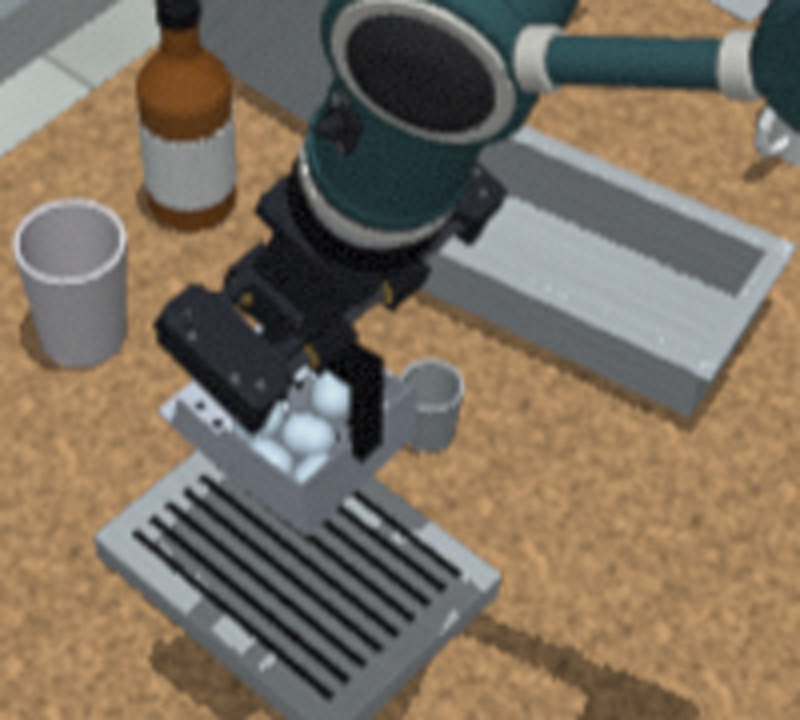

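View pics/t6.png

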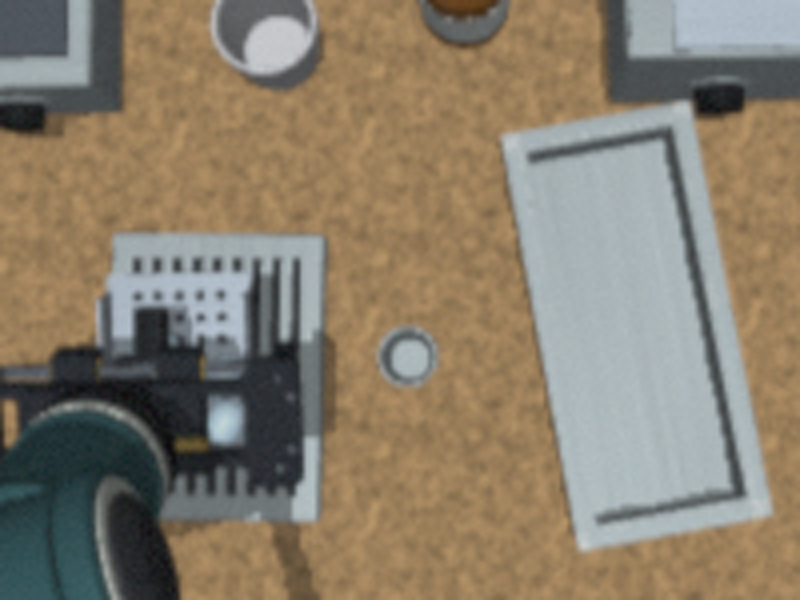

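The pan is empty, so all six pieces are in the scoop. Remaining check is level and height: I'll project the bowl outline for a few pitches onto the side view.

```bash
python3 - <<'E'
from h import *
import pickle
T,S=pickle.load(open("c2.pkl","rb"))
h=np.array([.542,.143,.246])
I0=cv2.resize(S["image"][210:300,220:310],None,fx=6,fy=6,interpolation=cv2.INTER_CUBIC)
for p,col in((-4,(0,255,0)),(0,(0,0,255)),(4,(255,0,0))):
    Rs=R.from_euler("Y",np.radians(p))
    for q in((.068,.045,-.088),(.018,.045,-.101),(-.043,.045,-.101),(-.043,.045,-.059),(-.043,-.045,-.059),(-.043,-.045,-.101),(.068,-.045,-.088)):
        uv=(proj(S,h+Rs.apply(q))[0]-(220,210))*6+2.5;cv2.drawMarker(I0,tuple(int(v) for v in uv),col,cv2.MARKER_CROSS,10,1)
cv2.imwrite("pics/s7.png",I0)
# depth: bar top from top cam, left wall top etc.
P=pts(T);ok=T["z_map"]>0
m=ok&(P[...,0]>.58-.03)&(P[...,0]<.59)&(abs(P[...,1]-.143)<.012)&(P[...,2]>.22)&(P[...,2]<.3);print("bar",m.sum(),P[m].round(4)[::4].tolist())
m=ok&(P[...,0]>.585)&(P[...,0]<.62)&(abs(P[...,1]-.143)<.04)&(P[...,2]>.1)&(P[...,2]<.2);q=P[m]
A=np.c_[q,np.ones(len(q))];c,_,_,_=np.linalg.lstsq(np.c_[q[:,:2],np.ones(len(q))],q[:,2],rcond=None);print("ramp",len(q),np.degrees(np.arctan(c[:2])),q.mean(0),q.min(0),q.max(0))
E
```

```text
bar 111 [[0.5833, 0.1493, 0.2534], [0.583, 0.1397, 0.2562], [0.5809, 0.1489, 0.2556], [0.5808, 0.14, 0.2546], [0.5789, 0.1518, 0.2526], [0.5786, 0.1422, 0.2548], [0.5788, 0.1342, 0.2493], [0.5763, 0.1444, 0.2552], [0.5763, 0.1356, 0.2537], [0.574, 0.1462, 0.2575], [0.574, 0.1378, 0.2543], [0.5718, 0.1485, 0.2573], [0.5716, 0.1395, 0.257], [0.5697, 0.1514, 0.2539], [0.5695, 0.1421, 0.2555], [0.5696, 0.1338, 0.2512], [0.5674, 0.1447, 0.2537], [0.5672, 0.1357, 0.2528], [0.565, 0.1465, 0.256], [0.565, 0.1378, 0.2539], [0.5629, 0.1493, 0.2533], [0.5626, 0.1396, 0.2564], [0.5607, 0.1516, 0.253], [0.5604, 0.1418, 0.2564], [0.5583, 0.1485, 0.2568], [0.5581, 0.1395, 0.257], [0.556, 0.1443, 0.2552], [0.5539, 0.147, 0.2528]]
ramp 309 [13.14044913  0.80131118] [0.59884336 0.14282468 0.15716662] [0.58500249 0.10318458 0.1508493 ] [0.61028344 0.18299495 0.16422419]
```

View pics/s7.png

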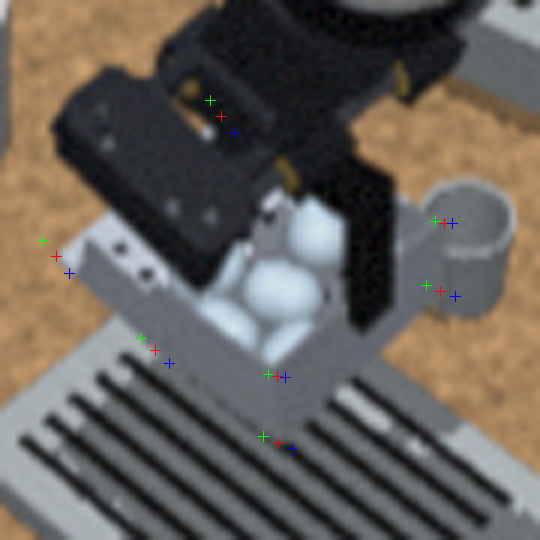

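The ramp slopes 13.1° against 14° nominal, so the scoop is level to about 1°, with roll 0.8°. The underside is about 12 cm above the tray, and the bowl is centred at (0.550,0.143). I'll check that it is still, then hand in.

```bash
python3 - <<'E'
from cell import manip,order
import numpy as np
manip.dwell(.5);s=manip.state();print(s["clock"],abs(s["joint_velocities"]).max(),s["gripper_width"],s["tool_pos"])
order.close_job();print("closed")
E
```

```text
43.8833 0.0028881009287994317 0.01724473203757895 [0.54784582 0.14301063 0.22791745]
the job is handed in; nothing more can be done
closed
```

I gripped the scoop by its handle and pushed it through the pan along the floor. I then levelled it against the far wall, lifted it, and carried it over the drip tray. I handed the job in at about 44 s with the gripper still holding the scoop.

**Final checks:**
- **Ice:** the pan looks empty and no ice is visible anywhere else. Five pieces show in the scoop; the sixth is probably hidden under the gripper.
- **Height and position:** the underside is about 12 cm above the tray, and the bowl is over the tray's middle.
- **Level and still:** the scoop is within about 1° of level, and the arm and grip were steady.
- **Other things:** the cup, bottle and jigger look undisturbed. The jar, mug and spatula were not checked in the last pictures.

**What went wrong or disagreed:**
- **Floor contact:** on the first push the lip dug into the pan floor, with about 27 N of contact force. The scoop seemed to slip about 3° nose-down in the grip, so I backed off and corrected for it.
- **Pan position:** the two cameras disagreed by about 4 mm on the pan's sideways position. I settled it by touching both walls lightly with the scoop.

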